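# Leak-test a batch of watches

## Robot

A 6-joint arm with a two-finger parallel gripper is mounted at the origin on the work surface. World frame = base frame: x ahead of the robot, y to its left, z up, the work surface at z = 0. Lengths are in mm, angles in rad, forces in N, time in s.
With the tool pointing down it reaches from about 400 to 925 mm from the base axis. Payload 12.5 kg.
Tool frame: the origin (TCP) lies between the finger pads; the fingertips stand 19 mm ahead of it and the grasp point (between the pads) is the TCP (env.tips_ahead is the distance from the TCP to the fingertips, in mm); z points along the fingers, y is the line along which they close (so a half turn about z gives the same grasp; the last joint's range is limited). The gripper opens to 95 mm and grips with 3 to 60 N. Pads are 20 mm wide; open, the fingers measure 119 mm over their backs; the gripper's body (75 mm by 180 mm) begins 59 mm behind the grasp point.
Start: joints at [-1.356, 0.491, 1.559, -0, 1.092, -0.106], TCP at [197.101, -593.124, 233.661] pointing down, gripper open.
Joint ranges: [-3.1, 3.1], [-0.84, 2.19], [0.05, 2.79], [-1.13, 4.28], [0.06, 2.93], [-2.69, 2.69]. Speed limits (rad/s): [2.22, 2.22, 2.79, 3.14, 3.14, 3.14].

## Interface

Orientations are given as [roll, pitch, yaw] about the fixed x, y, z axes, in that order (R = Rz(yaw) Ry(pitch) Rx(roll)).
In Python, from cell import env gives the robot as it stands.
- The arm moves only by the shell command python3 -m crank 'ROWS'. ROWS is JSON, a list of rows, each a list of 5 numbers: the shift along the tool's x, y, z in mm, then the turn about the tool's z in degrees, then the finger opening in mm, from 0 to 95.1. In form: [[dx, dy, dz, yaw, grip], ...]. A call has 1 to 10 rows; each row is the pose to reach, as a shift and turn from the pose commanded when the call began, along the tool's axes at that moment; what a row does not reach only later rows make up. A row lasts 1/12 s, in which the tool goes at most 41.7 mm and 7.16 degrees, less where a joint would pass 70% of its speed; a pose out of reach is approached as far as the arm can. A call with a gripper value outside its range is refused whole. The fingers move at their own pace and stop on an object; the grip force is fixed at half the most. Time passes only in rows, so rows that repeat a pose let the fingers close. It gives the time, the measured TCP pose, the force, the opening and the grip force at its end, in the units of the state.
- env.state(): the state, without advancing time (a new reading comes with each control period).
- env.read_camera(name): name is "scene" or "top" or "wrist"; returns a dict with "img" (400x640x3 uint8, blue, green, red), "K" (3x3 intrinsics, pixels), "pose" (4x4, takes a point from camera to world coordinates). Camera axes: x right, y down, z forward; pixel columns grow to the right and rows downward; lengths in mm; the calibration is good to about 2 mm. The wrist camera is an equidistant fisheye: a pixel r from the principal point sees the ray r / f radians off the axis. A picture is of the moment at which its call begins. There is no depth.
- env.job_done(): hands the job in; it is judged then, once.
The state is a dict: "t": time; "joints": joint angles; "qvel": joint speeds; "tau": joint torques, N m; "eef_pos": TCP position; "tcp_rot": TCP orientation; "ft_force": force on the tool from outside, world axes, zero at the start; "moment": the same for the moment, N m; "opening": opening from 0.0 (shut) to 1.0 (fully open); "grip_force": force on a finger pad.
Only numpy, scipy, OpenCV 4.12 (cv2) and the standard library are available. Lean on these libraries where they do the work, as an engineer would, in place of code of your own. Each camera call takes 0.05 s, during which the arm holds its last target. There are 200 camera calls.

## Task

Stand every watch that is out on the bench, on its cushion and dial up, on the floor of the vacuum tester, then put the clear hood over them and press it down until its gasket is fully home. Then swing the click wrench clockwise to bring the claw over the hood's flange, stopping as soon as the wrench clicks (do not force it on past the click) and letting the handle spring back, and last open the vacuum valve by turning its lever a quarter turn clockwise to its end stop. Leave the other things on the bench where they are.

Things in the scene. Friction and masses are not known exactly. Their poses are not given: they have to be found in the camera images.
- tester: fixed white leak tester, 180 (x) x 270 (y) mm, lugs at both ends; origin under its centre on the bench, x away from the robot, y left. Its flat top, 30 mm up, is the chamber floor with three felt pads along y. Round it lie a black rubber gasket (opening 100 x 192 mm) and an aluminium kerb, top 46 mm up, inside 159 x 254 mm: 7 mm play each way for the hood's flange
- bay0 (a point): centre of felt pad 0 on the chamber floor, 30 mm above the bench (right pad). Watches fit with their long side along the tester's x; any pad will do, one watch to a pad
- bay1 (a point): centre of felt pad 1 on the chamber floor, 30 mm above the bench (middle pad). Watches fit with their long side along the tester's x; any pad will do, one watch to a pad
- bay2 (a point): centre of felt pad 2 on the chamber floor, 30 mm above the bench (left pad). Watches fit with their long side along the tester's x; any pad will do, one watch to a pad
- gasket (a joint): how far the rubber gasket is pressed down, m: 0 standing proud (its top 42 mm above the bench), 0.008 fully home (34 mm). It carries the hood's weight without sinking; it takes about 8 to 11 N more, pressed on the hood, to sink, and it stays down
- watch0: wristwatch closed round a firm dark grey cushion block standing upright, dial up: block 66 (own x) x 38 (own y) x 40 mm high, round steel case 37 mm across and 10 mm high on its top (50 mm in all); 0.1 to 0.2 kg. Origin: centre of the underside, z up. Grip it by the block's long sides, 38 mm apart. Absent in some runs
- watch1: wristwatch closed round a firm dark grey cushion block standing upright, dial up: block 66 (own x) x 38 (own y) x 40 mm high, round steel case 37 mm across and 10 mm high on its top (50 mm in all); 0.1 to 0.2 kg. Origin: centre of the underside, z up. Grip it by the block's long sides, 38 mm apart. Absent in some runs
- watch2: wristwatch closed round a firm dark grey cushion block standing upright, dial up: block 66 (own x) x 38 (own y) x 40 mm high, round steel case 37 mm across and 10 mm high on its top (50 mm in all); 0.1 to 0.2 kg. Origin: centre of the underside, z up. Grip it by the block's long sides, 38 mm apart. Absent in some runs
- hood: clear box hood, open below, 0.4 to 0.6 kg: aluminium flange 145 (own x) x 240 (own y) x 10 mm, clear walls (inside 97 x 192 mm), flat roof 65 mm up, black bar handle on top. Origin: centre of the flange's underside. It goes on with its y along the tester's y (either way round); origin 42 mm above the bench resting on the proud gasket, 34 mm fully home
- hood_handle (a point): centre of the hood's black bar handle, 96 mm above the hood's foot: bar 16 mm wide (hood x) x 100 mm long (hood y) x 16 mm high, its top 104 mm above the foot; free underneath except for posts at the ends
- nut_axis (a point): upright axis of the clamp nut at the tester's right end, at the height of the wrench handle (85 mm above the bench)
- clamp_nut (a joint): turn of clamp nut, wrench and claw, rad: starts at 0 to 0.25, grows clockwise from above, stays where left (0.5 N m friction), tight at its stop 1.309. The handle points 105 deg clockwise of tester +x at 0, along tester -x at 1.309. The claw (74 mm, underside 48 mm above the bench, 90 deg clockwise of the handle) then overlaps the flange of a hood that is home; it strikes one that is not
- wrench_break (a joint): give of the wrench handle at its click joint, an upright pivot 32 mm out from nut_axis, rad: 0 straight. With the nut tight, a push of about 0.9 N m about the pivot (9 to 11 N at wrench_grip) makes it break away clockwise; it springs back when let go. Clicked from 0.08; past 0.30 is over-tightened
- wrench_grip (a point): middle of the wrench's round black handle, 130 mm from nut_axis and 85 mm above the bench; the handle is level, 24 mm thick, from 87 to 165 mm from the nut axis, with clear space under it (60 mm or more, 50 mm above the tester's lug)
- valve_axis (a point): upright axis of the vacuum valve at the tester's left end, 75 mm above the bench, at lever height
- valve_lever (a joint): turn of the valve lever, rad: 0 shut (lever along the tester's -x, towards the robot), 1.571 open at the end stop (lever along the tester's +y), clockwise seen from above; starts at 0 to 0.3 and stays where left (0.35 N m of friction)
- valve_tip (a point): on the level valve lever 80 mm from valve_axis; its black end from 47 to 97 mm is 20 mm wide and 16 mm high, top 83 mm above the bench; at least 35 mm of clear space under it
- grease_jar: bystander, to be left alone: small jar 40 mm across and 45 mm high; origin under its centre
- loupe: bystander, to be left alone: black eyeglass 38 mm across and 32 mm high; origin under its centre
Things that resemble listed ones, but are neither listed nor needed, are in the scene too. What is shaped like the watch1 but orange or pink is not meant.

How it is judged:
By the outcome, as a careful person would: the job done as asked, in the order asked, and still so for the second after the job is handed in, with the robot touching nothing.
Of watch0, watch1, watch2 only 2 to 3 are there at a start; the rules pass over those that are not, and their reading is None.
At some moment in a run one of watch0, watch1, watch2, hood may be knocked a few centimetres aside while the robot is not near it.
It also fails if it takes over 208 s, if anything falls off the work surface, if the arm or the gripper's body presses on something with over 40 N, if the wrist force passes 120 N, or if a joint passes its speed limit or range.

## Working session

There is one attempt and no reset: what is moved stays moved. The work goes in short steps, Python scripts to look and compute and a shell command to move; the robot and the scene stay as the last step left them, time stands still between calls to the robot, and variables do not carry over. Pictures are saved under pics/ and viewed, at most 15 in all, crops included, and the job is handed in when it is done.

```bash
ls; mkdir -p pics
cat > h.py <<'E'
import numpy as np, cv2
from cell import env
def shot(name,fn=None):
    c=env.read_camera(name)
    if fn: cv2.imwrite('pics/'+fn,c['img'])
    return c
def ray(c,u,v,fish=False):
    K=c['K'];x=(u-K[0,2])/K[0,0];y=(v-K[1,2])/K[1,1]
    if fish:
        r=np.hypot(x,y);s=np.sin(r)/r if r>1e-9 else 1
        d=np.array([x*s,y*s,np.cos(r)])
    else: d=np.array([x,y,1.])
    return c['pose'][:3,3],c['pose'][:3,:3]@d
def onz(c,u,v,z,fish=False):
    o,d=ray(c,u,v,fish);return (o+d*(z-o[2])/d[2])[:2]
def proj(c,p,fish=False):
    q=np.linalg.inv(c['pose'])@np.append(p,1);q=q[:3];K=c['K']
    if fish:
        r=np.hypot(q[0],q[1]);t=np.arctan2(r,q[2]);k=t/r
        return K[0,0]*q[0]*k+K[0,2],K[1,1]*q[1]*k+K[1,2]
    return K[0,0]*q[0]/q[2]+K[0,2],K[1,1]*q[1]/q[2]+K[1,2]
E
python3 - <<'E'
from h import *
for n in('scene','top'):
    c=shot(n,n+'0.png');print(n,c['K'].round(1).tolist(),c['pose'].round(3).tolist())
print(env.state())
E
```

```text
pics
scene [[369.7, 0.0, 319.5], [0.0, 369.7, 203.0], [0.0, 0.0, 1.0]] [[0.595, 0.589, -0.547, 962.226], [0.804, -0.445, 0.395, -353.21], [-0.011, -0.675, -0.738, 762.179], [0.0, 0.0, 0.0, 1.0]]
top [[440.7, 0.0, 324.6], [0.0, 440.7, 195.8], [0.0, 0.0, 1.0]] [[-0.014, -0.986, 0.167, 281.824], [-1.0, 0.013, -0.003, 14.421], [0.001, -0.167, -0.986, 1152.93], [0.0, 0.0, 0.0, 1.0]]
{'t': 0.1, 'joints': array([-1.35560356e+00,  4.91482055e-01,  1.55938642e+00,  1.71918741e-07,
        1.09171378e+00, -1.05609078e-01]), 'qvel': array([-0.00051471, -0.0016416 , -0.00166367,  0.0023507 , -0.00068724,
        0.00150428]), 'tau': array([ 4.45865429e-03, -6.13624048e+01, -2.58605647e+01,  6.94549992e-02,
        4.70354548e-02, -6.52829863e-05]), 'eef_pos': array([ 197.05321997, -592.91333665,  233.13159938]), 'tcp_rot': array([-3.14060858e+00, -1.04468893e-04,  3.20801717e-01]), 'ft_force': array([ 0.37933402, -0.31095938,  0.31865799]), 'moment': array([ 0.04286613, -0.0173865 ,  0.00012048]), 'grip_force': 0.0, 'opening': 0.9991423178603845}
```

View pics/top0.png

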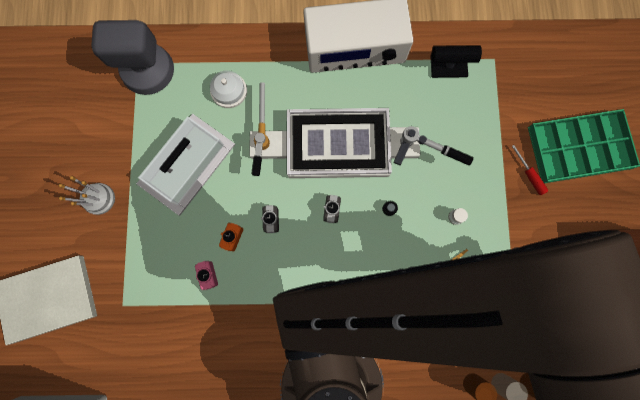

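View pics/scene0.png

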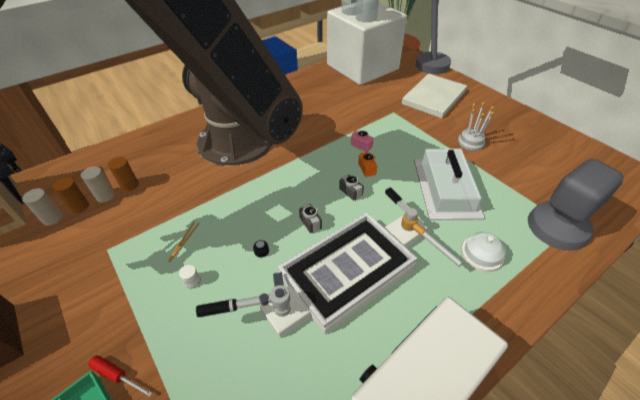

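Top view: grey watches are at (271,218) and (332,208). Lookalikes are orange (231,236) and pink (206,275), with the loupe at (390,208) and the jar at (459,215). The hood is at (185,163), the tester at (338,142), the wrench handle at (460,157) and the valve lever at (257,163). I choose the two grey ones and will check them in a crop.

Run:
```python
from h import *
c=shot('top');im=c['img']
big=cv2.resize(im[75:255,135:485],None,fx=2.28,fy=2.28,interpolation=cv2.INTER_CUBIC);cv2.imwrite('pics/crop1.png',big)
def rect(mask,box,z,n):
    x0,y0,x1,y1=box;m=np.zeros_like(mask);m[y0:y1,x0:x1]=mask[y0:y1,x0:x1]
    cs=cv2.findContours(m,0,2)[0];k=max(cs,key=cv2.contourArea)
    w=np.array([onz(c,*p[0],z) for p in k],np.float32)
    (cx,cy),(a,b),t=cv2.minAreaRect(w);M=cv2.moments(k)
    print(n,round(cx),round(cy),round(a),round(b),round(t,1),'area',cv2.contourArea(k))
g=im.max(2); hsv=cv2.cvtColor(im,cv2.COLOR_BGR2HSV);S=hsv[...,1]
dark=((g<70)).astype(np.uint8)*255
rect(dark,(150,130,195,180),96,'hoodhandle?')
rect(dark,(250,145,265,180),83,'valvetip')
rect(dark,(435,140,480,170),97,'wrench')
rect(dark,(380,200,400,216),32,'loupe')
notgreen=((S<40)).astype(np.uint8)*255
rect(notgreen,(255,200,285,235),40,'watchL');rect(notgreen,(318,192,348,225),40,'watchR')
white=((S<40)&(g>120)).astype(np.uint8)*255
rect(white,(284,100,393,182),46,'kerb')
rect(white,(130,105,240,215),10,'hoodflange')
```

```text
hoodhandle? 569 381 21 99 54.9 area 265.0
valvetip 542 180 21 49 85.7 area 134.5
wrench 555 -323 64 23 64.5 area 203.5
loupe 437 -155 34 39 43.7 area 159.0
watchL 416 145 79 61 0.6 area 455.5
watchR 440 -15 62 80 89.2 area 546.5
kerb 606 -28 278 199 89.2 area 7364.0
hoodflange 568 376 169 246 53.7 area 4982.5
```

View pics/crop1.png

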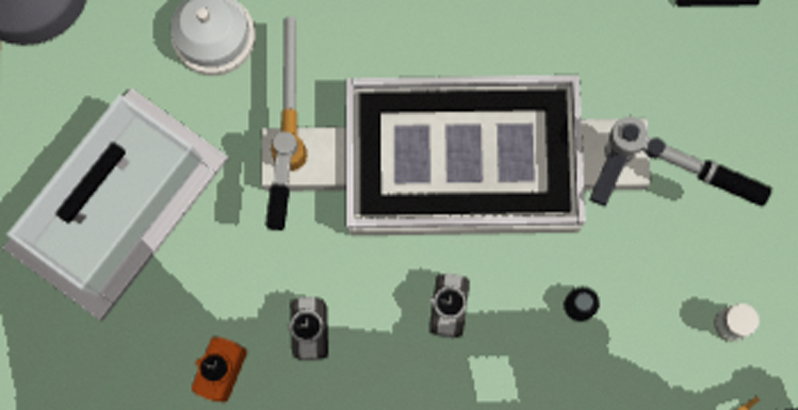

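Both grey blocks have steel cases and no orange or pink, so they are the watches. The wrench points about 115° clockwise of +x and the valve lever is near shut. I'll go above the right watch.

```bash
cat >> h.py <<'E'
from scipy.spatial.transform import Rotation as Ro
def to(x=None,y=None,z=None,yaw=None):
    s=env.state();p=s['eef_pos'];R=Ro.from_euler('xyz',s['tcp_rot']).as_matrix()
    t=[a if a is not None else b for a,b in zip((x,y,z),p)]
    d=R.T@(np.array(t)-p);cy=s['tcp_rot'][2];
    dy=0 if yaw is None else -np.degrees((yaw-cy+np.pi/2)%np.pi-np.pi/2)
    print('t',round(s['t'],1),'pos',p.round(1),'yaw',np.degrees(cy).round(2),'shift',d.round(1),'turn',round(dy,2),'j6',s['joints'][5].round(2))
E
python3 - <<'E'
from h import *
to(427,-15,233,0)
E
```

```text
t 0.1 pos [ 197.  -593.   233.2] yaw 18.38 shift [ 400.5 -476.     0.6] turn 18.38 j6 -0.11
```

```bash
python3 -m crank '[[400,-476,0,18.4,95],[400,-476,0,18.4,95],[400,-476,0,18.4,95],[400,-476,0,18.4,95],[400,-476,0,18.4,95],[400,-476,0,18.4,95],[400,-476,0,18.4,95],[400,-476,0,18.4,95],[400,-476,0,18.4,95],[400,-476,0,18.4,95]]'
python3 - <<'E'
from h import *
to(427,-15,233,0)
E
```

```text
t: 0.98
eef_pos: [351.0, -204.0, 233.7]
tcp_rot: [3.141, -0.0, -0.001]
ft_force: [1.6, 0.2, -0.0]
opening: 0.998
grip_force: 0.0
t 1.0 pos [ 351.  -204.   233.7] yaw -0.04 shift [  75.8 -189.     0.7] turn -0.04 j6 0.88
```

```bash
python3 -m crank '[[75,-189,0,0,95],[75,-189,0,0,95],[75,-189,0,0,95],[75,-189,0,0,95],[75,-189,0,0,95],[75,-189,0,0,95],[75,-189,0,0,95],[75,-189,0,0,95]]'
python3 - <<'E'
from h import *
c=shot('wrist','w1.png');to(427,-15,233,0)
print(c['K'].round(1).tolist(),c['pose'].round(3).tolist())
c=shot('top','top1.png')
E
```

```text
t: 1.65
eef_pos: [425.7, -17.1, 233.5]
tcp_rot: [3.141, 0.001, 0.001]
ft_force: [0.3, -0.9, 0.7]
opening: 0.997
grip_force: 0.0
t 1.7 pos [425.6 -17.6 233.5] yaw -0.05 shift [ 1.4 -2.6  0.5] turn -0.05 j6 1.38
[[309.7, 0.0, 323.1], [0.0, 309.7, 197.8], [0.0, 0.0, 1.0]] [[0.001, -0.972, -0.237, 491.807], [-1.0, -0.001, -0.001, -17.357], [0.0, 0.237, -0.972, 385.341], [0.0, 0.0, 0.0, 1.0]]
```

View pics/w1.png

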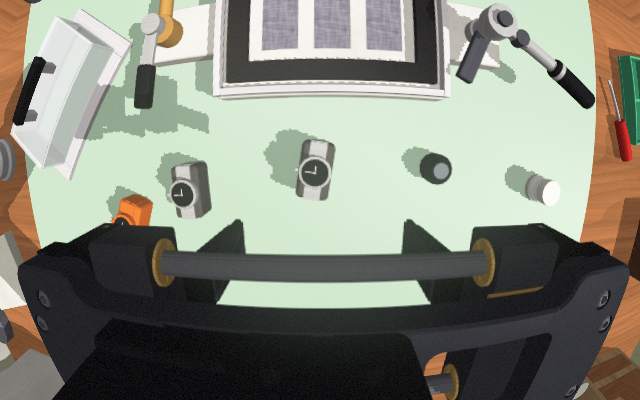

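Run:
```python
from h import *
c=env.read_camera('wrist');im=c['img'];hsv=cv2.cvtColor(im,cv2.COLOR_BGR2HSV)
def rects(c,mask,box,z,n,fish,top=1,amin=0):
    x0,y0,x1,y1=box;m=np.zeros(mask.shape,np.uint8);m[y0:y1,x0:x1]=mask[y0:y1,x0:x1]*255
    for k in sorted(cv2.findContours(m,0,1)[0],key=cv2.contourArea)[::-1][:top]:
        w=np.array([onz(c,*p[0],z,fish) for p in k],np.float32)
        (cx,cy),(a,b),t=cv2.minAreaRect(w);print(n,round(cx,1),round(cy,1),round(a),round(b),round(t,1))
for n,(u,v) in dict(R=(314,173),L=(183,195)).items():
    m=(hsv[...,2]<90)&(hsv[...,1]<60)
    b=(u-50,v-50,u+35,v+45)
    ng=(hsv[...,1]<30)
    rects(c,ng,b,40,n+' block',True)
    g=cv2.cvtColor(im,cv2.COLOR_BGR2GRAY)[v-40:v+40,u-40:u+40]
    h=cv2.HoughCircles(cv2.GaussianBlur(g,(3,3),0),cv2.HOUGH_GRADIENT,1,30,param1=120,param2=12,minRadius=10,maxRadius=20)
    print(n,'dial',[(q.round(1).tolist(),onz(c,q[0]+u-40,q[1]+v-40,50,True).round(1)) for q in h[0][:2]])
from h import *
t=cv2.imread('pics/top0.png');ct=env.read_camera('top');h=cv2.cvtColor(t,cv2.COLOR_BGR2HSV)
rects(ct,(h[...,2]>105)&(h[...,2]<0),(295,115,385,170),30,'x',False)
pad=(h[...,2]<150)&(h[...,2]>60)
rects(ct,pad,(303,127,374,158),30,'pad',False,3)
inner=(h[...,2]>60)
rects(ct,inner,(297,119,380,166),34,'opening',False)
print(h[140,338],h[140,328],h[140,296])
rects(ct,h[...,2]<60,(288,110,388,176),42,'gasketouter',False)
```

```text
R block 439.2 2.0 109 99 0.1
R dial [([39.5, 39.5, 13.699999809265137], array([438.7,  -7.9]))]
L block 410.2 173.9 133 128 86.9
L dial [([36.5, 40.5, 12.5], array([413.2, 153.8]))]
pad 616.0 -85.8 40 69 88.6
pad 614.9 33.0 40 68 89.6
pad 615.4 -27.5 39 66 89.2
opening 615.6 -26.6 99 191 0.3
[133  20 115] [ 24  17 214] [150  13  20]
gasketouter 613.9 -27.0 145 238 0.1
```

```bash
cat >> h.py <<'E'
def watch(c,u,v,fish=True,h=45):
    im=c['img'].astype(int)
    gr=im[...,1]-im[...,2]; m=np.zeros(gr.shape,np.uint8)
    rel=gr/(im[...,1]+1.)
    sl=(slice(max(v-h,0),v+h),slice(max(u-h,0),u+h)); m[sl]=(rel[sl]<0.06)*255
    m=cv2.morphologyEx(m,cv2.MORPH_OPEN,np.ones((3,3)))
    n,l,st,ce=cv2.connectedComponentsWithStats(m);i=l[v,u]
    k=max(cv2.findContours((l==i).astype(np.uint8),0,1)[0],key=cv2.contourArea)
    w=np.array([onz(c,*p[0],40,fish) for p in k],np.float32)
    r=cv2.minAreaRect(w);print('block40',np.round(r[0],1),np.round(r[1]),round(r[2],1),'px bbox',st[i])
    return k
E
python3 - <<'E'
from h import *
c=env.read_camera('wrist')
print(c['img'][60+80,200],c['img'][155,280],c['img'][145,320],c['img'][180,300])
watch(c,314,173);watch(c,183,195)
t=env.read_camera('top');print(onz(t,332,207.5,50),onz(t,270,218.5,50))
E
```

```text
[207 234 211] [153 176 154] [214 219 219] [183 190 189]
block40 [440.1  -4.9] [9. 9.] 89.6 px bbox [307 166   9   9  46]
block40 [197.8  51.2] [1224. 2539.] 1.1 px bbox [     0      0    640    400 253822]
[438.13449667  -7.24644828] [412.30003936 149.17871774]
```

```bash
sed -i "s/m=cv2.morphologyEx(m,cv2.MORPH_OPEN,np.ones((3,3)))/m=cv2.morphologyEx(m,cv2.MORPH_CLOSE,np.ones((7,7)))/; s/i=l\[v,u\]/i=1+st[1:,4].argmax()/" h.py
python3 - <<'E'
from h import *
c=env.read_camera('wrist')
watch(c,314,173,h=38);watch(c,186,195,h=34)
E
```

```text
block40 [440.   -6.1] [41. 70.] 80.3 px bbox [ 294  139   40   63 1810]
block40 [416.4 148.5] [71. 58.] 1.7 px bbox [ 167  162   44   58 1952]
```

Run:
```python
from h import *
to(439.5,-7,34,np.radians(-9.7))
```

```text
t 2.0 pos [425.8 -17.7 233.7] yaw -0.11 shift [ 13.6 -10.7 199.7] turn 9.59 j6 1.38
```

```bash
python3 -m crank '[[13.6,-10.7,60,9.6,70],[13.6,-10.7,100,9.6,70],[13.6,-10.7,140,9.6,70],[13.6,-10.7,170,9.6,70],[13.6,-10.7,190,9.6,70],[13.6,-10.7,199,9.6,70],[13.6,-10.7,199,9.6,70]]' && python3 -m crank '[[0,0,0,0,20],[0,0,0,0,20],[0,0,0,0,20],[0,0,0,0,20],[0,0,0,0,20],[0,0,0,0,20],[0,0,0,0,20]]'; python3 -m crank '[[0,0,-30,0,20],[0,0,-60,0,20],[0,0,-80,0,20],[0,0,-90,0,20],[0,0,-90,0,20]]';python3 - <<'E'
from h import *
to(615.5+.5,-27-59,None,np.radians(.5));shot('top','top2.png')
E
```

```text
t: 2.58
eef_pos: [438.9, -6.4, 33.1]
tcp_rot: [3.141, 0.004, -0.168]
ft_force: [-0.2, -0.2, -0.0]
opening: 0.739
grip_force: 0.0
t: 3.17
eef_pos: [439.9, -6.3, 35.3]
tcp_rot: [3.141, -0.001, -0.168]
ft_force: [-0.7, -0.3, 9.2]
opening: 0.396
grip_force: 30.0
t: 3.58
eef_pos: [440.3, -6.3, 126.7]
tcp_rot: [3.142, -0.004, -0.168]
ft_force: [0.4, -0.8, -1.1]
opening: 0.398
grip_force: 30.0
t 3.6 pos [440.3  -6.3 126.7] yaw -9.61 shift [186.5  49.3   0.8] turn -10.11 j6 1.57
```

```bash
python3 -m crank '[[186.5,49.3,0,-10.1,20],[186.5,49.3,0,-10.1,20],[186.5,49.3,0,-10.1,20],[186.5,49.3,0,-10.1,20],[186.5,49.3,0,-10.1,20],[186.5,49.3,0,-10.1,20],[186.5,49.3,0,-10.1,20],[186.5,49.3,0,-10.1,20]]';python3 - <<'E'
from h import *
to(616,-86,65,np.radians(.5));shot('wrist','w2.png')
E
```

```text
t: 4.3
eef_pos: [613.9, -85.6, 123.0]
tcp_rot: [-3.141, 0.003, 0.008]
ft_force: [-0.5, 0.4, -1.2]
opening: 0.393
grip_force: 30.0
t 4.3 pos [613.9 -85.6 123. ] yaw 0.48 shift [ 2.2  0.5 58. ] turn -0.02 j6 1.32
```

View pics/w2.png

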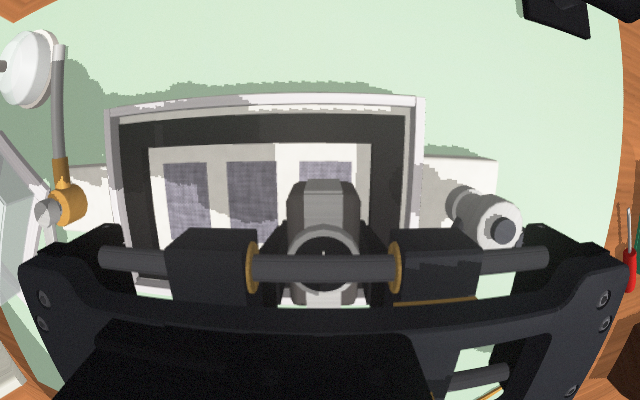

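The wrist view shows the watch hanging over the right pad. The pad's far edge runs (299,161) to (351,161), with the watch centred at column 323.

Run:
```python
from h import *
c=env.read_camera('wrist')
for p in((299,161),(352,161),(227,163),(277,162),(166,164),(207,163),(149,150),(370,144)):print(p,onz(c,*p,30,True).round(1))
to(616,-86,65,np.radians(.5))
```

```text
(299, 161) [650.2 -66.3]
(352, 161) [ 650.6 -108.6]
(227, 163) [648.9  -6.4]
(277, 162) [649.4 -48.5]
(166, 164) [649.2  51.5]
(207, 163) [649.2  11.5]
(149, 150) [662.2  68.6]
(370, 144) [ 664.5 -122.7]
t 4.4 pos [614.1 -85.4 124. ] yaw 0.5 shift [ 2.   0.6 59. ] turn 0.0 j6 1.32
```

```bash
python3 -m crank '[[2,1.2,20,0,20],[2,1.2,40,0,20],[2,1.2,50,0,20],[2,1.2,56,0,20],[2,1.2,58,0,20],[2,1.2,58.5,0,20],[2,1.2,58.5,0,20]]' && python3 -m crank '[[0,0,0,0,55],[0,0,0,0,55],[0,0,0,0,55],[0,0,0,0,55],[0,0,-40,0,55],[0,0,-80,0,55],[0,0,-120,0,60],[0,0,-120,0,60]]'
python3 - <<'E'
from h import *
to(413-14,151,233,0)
E
```

```text
t: 4.98
eef_pos: [617.5, -87.2, 66.8]
tcp_rot: [3.141, -0.001, 0.008]
ft_force: [0.4, -0.2, -1.5]
opening: 0.396
grip_force: 30.0
t: 5.65
eef_pos: [619.8, -87.7, 193.9]
tcp_rot: [3.139, -0.011, 0.009]
ft_force: [0.5, -1.4, 0.7]
opening: 0.622
grip_force: 0.0
t 5.7 pos [619.8 -87.7 193.9] yaw 0.49 shift [-218.3 -240.5  -42.2] turn 0.49 j6 1.32
```

```bash
python3 -m crank '[[-218,-240,-20,0.5,95],[-218,-240,-20,0.5,95],[-218,-240,-20,0.5,95],[-218,-240,-20,0.5,95],[-218,-240,-20,0.5,95],[-218,-240,-20,0.5,95],[-218,-240,-20,0.5,95],[-218,-240,-20,0.5,95],[-218,-240,-20,0.5,95],[-218,-240,-20,0.5,95]]';python3 - <<'E'
from h import *
to(413,151,34,0);c=shot('wrist','w3.png')
u,v=proj(c,(413,151,50),True);print(u,v);watch(c,int(u),int(v),h=42)
E
```

```text
t: 6.48
eef_pos: [396.6, 152.0, 206.6]
tcp_rot: [-3.141, -0.001, 0.003]
ft_force: [0.5, 0.2, -1.1]
opening: 1.001
grip_force: 0.0
t 6.5 pos [396.6 152.  206.6] yaw 0.15 shift [ 16.2   1.  172.6] turn 0.15 j6 1.78
323.6754353357339 173.60519406515408
block40 [415.2 153.3] [69. 41.] 0.8 px bbox [ 302  137   40   66 2151]
```

View pics/w3.png

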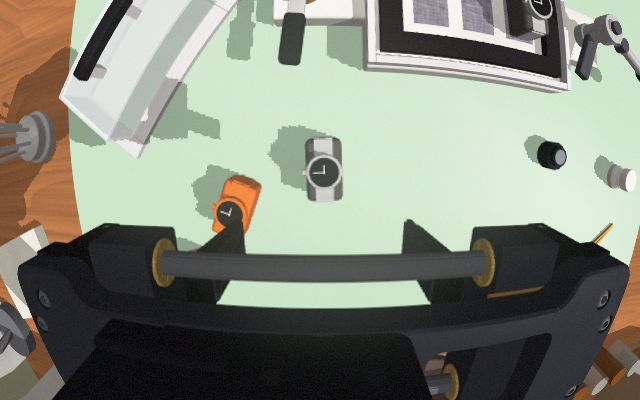

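```bash
python3 -m crank '[[17.5,0,40,-0.8,58],[17.5,0,80,-0.8,58],[17.5,0,120,-0.8,58],[17.5,0,150,-0.8,58],[17.5,0,168,-0.8,58],[17.5,0,171.5,-0.8,58],[17.5,0,171.5,-0.8,58]]' && python3 -m crank '[[0,0,0,0,20],[0,0,0,0,20],[0,0,0,0,20],[0,0,0,0,20],[0,0,0,0,20],[0,0,0,0,20]]'; python3 -m crank '[[0,0,-30,0,20],[0,0,-60,0,20],[0,0,-85,0,20],[0,0,-95,0,20],[0,0,-95,0,20]]';python3 - <<'E'
from h import *
to(616,32,None,np.radians(.5))
E
```

```text
t: 7.12
eef_pos: [415.1, 150.1, 33.5]
tcp_rot: [3.141, 0.002, 0.012]
ft_force: [-0.4, 0.3, -0.3]
opening: 0.625
grip_force: 0.0
t: 7.62
eef_pos: [415.3, 151.0, 35.7]
tcp_rot: [-3.141, -0.002, 0.014]
ft_force: [0.1, -1.9, 9.3]
opening: 0.399
grip_force: 29.8
t: 8.03
eef_pos: [415.5, 151.2, 132.2]
tcp_rot: [-3.141, -0.005, 0.014]
ft_force: [0.5, 0.2, -1.4]
opening: 0.4
grip_force: 29.8
t 8.0 pos [415.5 151.2 132.2] yaw 0.79 shift [198.8 122.    0.9] turn 0.29 j6 1.76
```

```bash
python3 -m crank '[[199,122,0,0.3,20],[199,122,0,0.3,20],[199,122,0,0.3,20],[199,122,0,0.3,20],[199,122,0,0.3,20],[199,122,0,0.3,20],[199,122,0,0.3,20],[199,122,0,0.3,20]]';python3 - <<'E'
from h import *
to(616,32,65,np.radians(.5))
E
```

```text
t: 8.7
eef_pos: [615.3, 30.9, 127.9]
tcp_rot: [-3.142, 0.002, 0.007]
ft_force: [-0.8, -1.3, -2.2]
opening: 0.398
grip_force: 29.8
t 8.7 pos [615.3  30.9 127.9] yaw 0.4 shift [ 0.8 -1.  62.9] turn -0.1 j6 1.51
```

```bash
python3 -m crank '[[0.8,-1,20,0,20],[0.8,-1,40,0,20],[0.8,-1,52,0,20],[0.8,-1,60,0,20],[0.8,-1,63,0,20],[0.8,-1,63,0,20],[0.8,-1,63,0,20]]' && python3 -m crank '[[0,0,0,0,55],[0,0,0,0,55],[0,0,0,0,55],[0,0,0,0,55],[0,0,-40,0,55],[0,0,-80,0,55],[0,0,-120,0,60],[0,0,-160,0,60],[0,0,-160,0,60]]'
python3 - <<'E'
from h import *
to(490,300,233,None)
c=env.read_camera('top');im=c['img']
m=((im.max(2)<70)*255).astype(np.uint8);m2=np.zeros_like(m);m2[130:180,150:197]=m[130:180,150:197]
k=max(cv2.findContours(m2,0,1)[0],key=cv2.contourArea);print(cv2.minAreaRect(np.array([onz(c,*p[0],100) for p in k],np.float32)))
E
```

```text
t: 9.28
eef_pos: [616.3, 33.0, 67.1]
tcp_rot: [3.141, -0.001, 0.009]
ft_force: [0.2, -0.7, -1.6]
opening: 0.401
grip_force: 29.9
t: 10.03
eef_pos: [618.5, 32.7, 234.7]
tcp_rot: [3.141, -0.012, 0.009]
ft_force: [0.6, -0.2, 0.5]
opening: 0.631
grip_force: 0.0
t 10.0 pos [618.5  32.7 234.7] yaw 0.49 shift [-126.3 -268.4   -0. ] turn 0 j6 1.51
((567.4021606445312, 379.1796569824219), (18.851131439208984, 97.52204895019531), 53.42894744873047)
```

```bash
python3 -m crank '[[-47,-346,-20,-71,95],[-47,-346,-20,-71,95],[-47,-346,-20,-71,95],[-47,-346,-20,-71,95],[-47,-346,-20,-71,95],[-47,-346,-20,-71,95],[-47,-346,-20,-71,95],[-47,-346,-20,-71,95],[-47,-346,-20,-71,95],[-47,-346,-20,-71,95]]';python3 - <<'E'
from h import *
to(570,377,255,np.radians(143.4))
E
```

```text
t: 10.92
eef_pos: [564.7, 382.2, 244.9]
tcp_rot: [-3.14, 0.001, 1.258]
ft_force: [1.2, -0.8, -0.3]
opening: 1.002
grip_force: 0.0
t 10.9 pos [564.7 382.2 244.9] yaw 72.07 shift [ -3.3   6.6 -10.1] turn -71.33 j6 0.81
```

```bash
python3 -m crank '[[0,0,-5,-7.1,95],[0,0,-5,-14.2,95],[0,0,-5,-21.3,95],[0,0,-5,-28.4,95],[0,0,-5,-35.6,95],[0,0,-5,-42.8,95],[0,0,-5,-49.9,95],[0,0,-5,-57,95],[0,0,-5,-64.2,95],[0,0,-5,-71.3,95]]';python3 - <<'E'
from h import *
c=shot('wrist','w4.png')
m=((c['img'].max(2)<70)*255).astype(np.uint8)
print(proj(c,(567,379,104),True))
to(567,379,96,np.radians(143.4))
E
```

```text
t: 11.75
eef_pos: [566.0, 378.1, 250.0]
tcp_rot: [-3.14, -0.001, 2.498]
ft_force: [-0.2, 0.1, -0.3]
opening: 0.996
grip_force: 0.0
(np.float64(324.966972823115), np.float64(191.6039185356059))
t 11.8 pos [566.  378.1 250. ] yaw 143.67 shift [ -0.4   1.6 154. ] turn 0.27 j6 -0.44
```

View pics/w4.png

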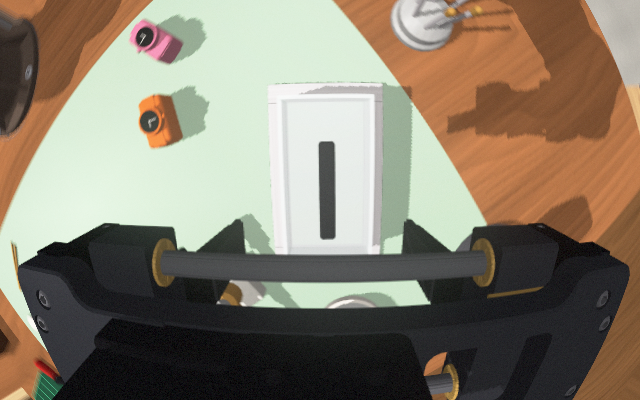

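```bash
python3 -m crank '[[0,3,40,0,50],[0,3,80,0,50],[0,3,115,0,50],[0,3,140,0,50],[0,3,152,0,50],[0,3,153,0,50],[0,3,153,0,50]]' && python3 -m crank '[[0,0,0,0,2],[0,0,0,0,2],[0,0,0,0,2],[0,0,0,0,2],[0,0,0,0,2],[0,0,0,0,2],[0,0,0,0,2],[0,0,0,0,2]]'; python3 -m crank '[[0,0,-20,0,2],[0,0,-50,0,2],[0,0,-80,0,2],[0,0,-110,0,2],[0,0,-130,0,2],[0,0,-130,0,2],[0,0,-130,0,2]]';python3 - <<'E'
from h import *
to(616,-27,230,np.radians(90.5));shot('top','top3.png')
E
```

```text
t: 12.38
eef_pos: [568.2, 380.8, 98.5]
tcp_rot: [-3.141, -0.0, 2.491]
ft_force: [0.4, 0.1, 1.1]
opening: 0.569
grip_force: 0.0
t: 13.05
eef_pos: [568.2, 380.7, 99.0]
tcp_rot: [3.141, 0.0, 2.492]
ft_force: [-0.8, -0.8, 4.2]
opening: 0.167
grip_force: 30.0
t: 13.63
eef_pos: [567.9, 380.6, 228.2]
tcp_rot: [3.141, 0.0, 2.492]
ft_force: [-0.6, -0.2, -4.9]
opening: 0.167
grip_force: 30.0
t 13.6 pos [567.9 380.6 228.2] yaw 142.77 shift [-284.9 -295.5   -1.8] turn 52.27 j6 -0.43
```

View pics/top3.png

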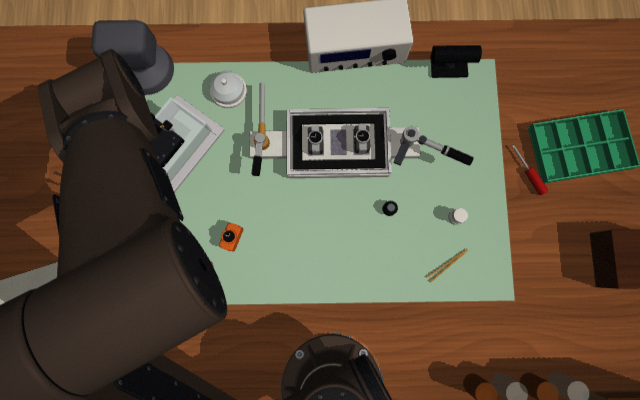

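Both watches stand on the outer pads at (315,140) and (362,140) and the hood is lifted. No third watch is visible, so I'll carry the hood over and work out its offset along the bar.

```bash
python3 -m crank '[[-285,-295,-5,52.3,2],[-285,-295,-5,52.3,2],[-285,-295,-5,52.3,2],[-285,-295,-5,52.3,2],[-285,-295,-5,52.3,2],[-285,-295,-5,52.3,2],[-285,-295,-5,52.3,2],[-285,-295,-5,52.3,2],[-285,-295,-5,52.3,2],[-285,-295,-5,52.3,2]]'
python3 - <<'E'
from h import *
c=env.read_camera('wrist')
# bar in hand now: dark bar ends? reuse geometry in tool frame from w4
im=cv2.imread('pics/w4.png');col=im[:,327].max(1);d=np.where(col[120:245]<80)[0]+120
s=env.state();R=Ro.from_euler('xyz',s['tcp_rot']).as_matrix()
# camera pose relative to tool is fixed: express then
T=np.eye(4);T[:3,:3]=R;T[:3,3]=s['eef_pos'];X=np.linalg.inv(T)@c['pose']
P=np.eye(4);P[:3,:3]=Ro.from_euler('xyz',[-3.14,-.001,np.radians(143.67)]).as_matrix();P[:3,3]=(566,378.1,250)
c['pose']=P@X
a=onz(c,327,d.min(),104,True);b=onz(c,327,d.max(),104,True);print(d.min(),d.max(),a,b,(a+b)/2,np.degrees(np.arctan2(*(a-b)[::-1])))
to(616,-27,228,np.radians(90.5))
E
```

```text
t: 14.52
eef_pos: [615.8, -29.2, 231.1]
tcp_rot: [-3.138, -0.0, 1.578]
ft_force: [-0.3, 0.1, -3.5]
opening: 0.163
grip_force: 30.0
142 237 [524.09783864 412.04437854] [602.04698302 355.38780606] [563.07241083 383.7160923 ] 143.98883833080262
t 14.6 pos [616.7 -34.4 231.1] yaw 90.29 shift [ 7.5 -0.6  3.1] turn -0.21 j6 -0.17
```

```bash
python3 -m crank '[[5,-0.6,10,-0.2,2],[5,-0.6,20,-0.2,2],[5,-0.6,28,-0.2,2],[5,-0.6,30,-0.2,2],[5,-0.6,30,-0.2,2]]'
python3 - <<'E'
from h import *
c=shot('wrist','w5.png');to(616,-27,228,np.radians(90.5))
s=env.state()
for off in(0,6):
    print(off,[np.round(proj(c,(s['eef_pos'][0]+dx,s['eef_pos'][1]+off+dy,s['eef_pos'][2]+dz),True)) for dx,dy,dz in((0,50,5),(0,-50,5),(-72.5,120,-89),(72.5,120,-89))])
E
```

```text
t: 14.98
eef_pos: [615.4, -20.5, 202.0]
tcp_rot: [-3.139, -0.0, 1.584]
ft_force: [0.4, 0.1, -3.5]
opening: 0.161
grip_force: 30.0
t 15.0 pos [615.8 -20.7 202.9] yaw 90.76 shift [ -6.3   0.1 -25.1] turn 0.26 j6 -0.15
0 [array([325., 157.]), array([322., 331.]), array([234.,  58.]), array([418.,  61.])]
6 [array([325., 144.]), array([322., 323.]), array([234.,  51.]), array([417.,  53.])]
```

View pics/w5.png

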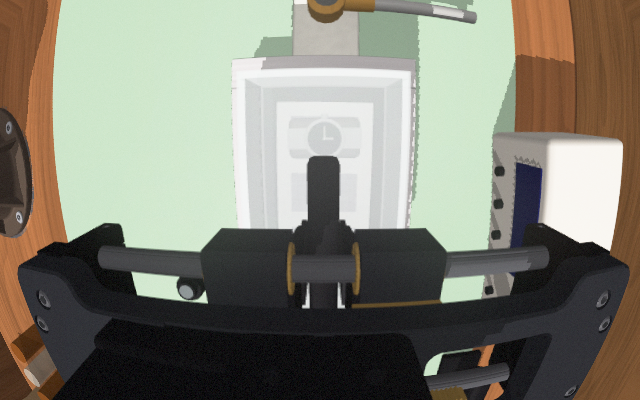

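The hood hangs over the tester with its bar end at (323,156) and flange corners at (232,58) and (415,60), which puts it centred in the hand. The watch shows through at (325,136).

```bash
python3 -m crank '[[-6.3,0.5,10,0.2,2],[-6.3,0.5,20,0.2,2],[-6.3,0.5,20,0.2,2],[-6.3,0.5,20,0.2,2]]'
python3 - <<'E'
from h import *
to(616,-27,146,np.radians(90.5))
c=shot('wrist')
E
```

```text
t: 15.37
eef_pos: [616.2, -27.9, 182.8]
tcp_rot: [-3.14, -0.0, 1.579]
ft_force: [-1.0, 0.3, -3.9]
opening: 0.17
grip_force: 30.0
t 15.4 pos [616.2 -27.9 182.8] yaw 90.47 shift [ 0.9 -0.1 36.8] turn -0.03 j6 -0.16
```

```bash
python3 -m crank '[[0.6,0,10,0,2],[0.6,0,20,0,2],[0.6,0,28,0,2],[0.6,0,34,0,2],[0.6,0,38,0,2],[0.6,0,40,0,2],[0.6,0,41,0,2],[0.6,0,42,0,2]]'; python3 -m crank '[[0,0,0.5,0,2],[0,0,1,0,2],[0,0,1.5,0,2],[0,0,2,0,2]]'
```

```text
t: 16.08
eef_pos: [616.7, -27.3, 141.9]
tcp_rot: [3.141, 0.0, 1.579]
ft_force: [0.5, 1.0, 0.5]
opening: 0.168
grip_force: 30.0
t: 16.42
eef_pos: [616.8, -27.2, 140.8]
tcp_rot: [3.14, 0.0, 1.579]
ft_force: [-3.0, 2.7, 8.2]
opening: 0.167
grip_force: 30.0
```

Contact at the proud gasket, as expected. Now I press down.

```bash
python3 -m crank '[[0,0,1,0,2],[0,0,2,0,2],[0,0,3,0,2],[0,0,4,0,2],[0,0,4,0,2]]';python3 -m crank '[[0,0,1,0,2],[0,0,2,0,2],[0,0,3,0,2],[0,0,4,0,2],[0,0,4,0,2]]'
```

```text
t: 16.83
eef_pos: [616.8, -27.2, 136.8]
tcp_rot: [3.14, 0.0, 1.579]
ft_force: [-1.5, 2.5, 6.4]
opening: 0.167
grip_force: 30.0
t: 17.25
eef_pos: [616.9, -27.2, 133.2]
tcp_rot: [3.14, 0.0, 1.579]
ft_force: [-3.4, 2.3, 10.9]
opening: 0.166
grip_force: 30.0
```

```bash
python3 -m crank '[[0,0,1,0,2],[0,0,2,0,2],[0,0,2,0,2],[0,0,2,0,2]]';python3 -m crank '[[0,0,1,0,2],[0,0,2,0,2],[0,0,2,0,2],[0,0,2,0,2]]'
```

```text
t: 17.58
eef_pos: [616.9, -27.2, 133.1]
tcp_rot: [3.138, 0.001, 1.579]
ft_force: [-9.6, 3.6, 28.0]
opening: 0.169
grip_force: 30.0
t: 17.92
eef_pos: [617.0, -27.4, 132.1]
tcp_rot: [3.138, 0.001, 1.579]
ft_force: [-14.1, 1.3, 37.0]
opening: 0.168
grip_force: 30.0
```

```bash
python3 -m crank '[[0,0,-2,0,2],[0,0,-4,0,2],[0,0,-4,0,30],[0,0,-4,0,50],[0,0,-4,0,50],[0,0,-4,0,50],[0,0,-4,0,50],[0,0,-30,0,50],[0,0,-60,0,50]]'; python3 -m crank '[[0,0,-40,0,50],[0,0,-60,0,50],[0,0,-60,0,50]]';python3 - <<'E'
from h import *
c=shot('wrist','w6.png');to()
for n in((0,120,10),(0,-120,10)):pass
z=44
for h in(34,42):print(h,[np.round(proj(c,(616+dx,-27+dy,h+10),True),1) for dx,dy in((-72.5,120),(72.5,120))],np.round(proj(c,(616,-27+50,h+104),True),1))
E
```

```text
t: 18.67
eef_pos: [615.7, -27.2, 186.3]
tcp_rot: [-3.137, -0.001, 1.579]
ft_force: [0.3, 0.3, 0.1]
opening: 0.521
grip_force: 0.0
t: 18.92
eef_pos: [618.0, -27.5, 252.5]
tcp_rot: [3.134, 0.001, 1.579]
ft_force: [-0.4, -0.2, 0.4]
opening: 0.524
grip_force: 0.0
t 19.0 pos [617.2 -27.4 249.7] yaw 90.48 shift [0. 0. 0.] turn 0 j6 -0.16
34 [array([258.5,  78.1]), array([383.3,  79. ])] [320.1 141.3]
42 [array([257.2,  77.1]), array([384.6,  78.1])] [320.1 141.8]
```

View pics/w6.png

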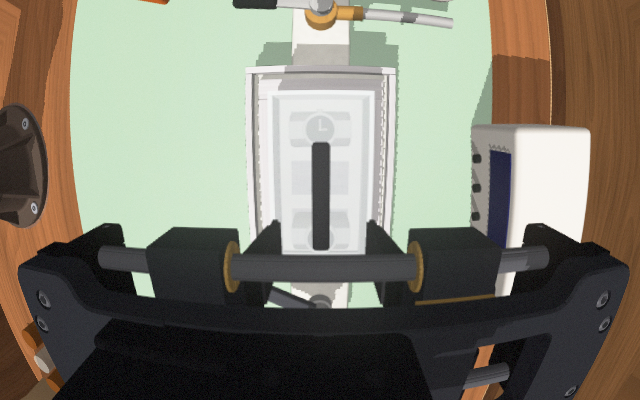

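The hood sits inside the kerb, its edges even all round and the bar at (320,195), pressed home. Next is the wrench, so I'll locate it from the top view.

```bash
cat > wr.py <<'E'
from h import *
def handle(c,im,box,fish):
    x0,y0,x1,y1=box;m=np.zeros(im.shape[:2],np.uint8);m[y0:y1,x0:x1]=(im[y0:y1,x0:x1].max(2)<70)*255
    k=max(cv2.findContours(m,0,1)[0],key=cv2.contourArea)
    r=cv2.minAreaRect(np.array([onz(c,*p[0],85,fish) for p in k],np.float32));return r
E
python3 - <<'E'
from wr import *
c=env.read_camera('top');im=cv2.imread('pics/top3.png')
print(handle(c,im,(435,140,480,170),False))
for z in(90,105):print(onz(c,411.3,132.5,z))
print('lever',handle(c,im,(250,145,265,180),False),onz(c,260,139,80))
to(545,-318,220,np.radians(65))
E
```

```text
((558.5610961914062, -326.6366271972656), (64.67615509033203, 23.579442977905273), 64.51932525634766)
[ 619.62186822 -208.38250153]
[ 614.85488272 -205.23830875]
lever ((541.255859375, 179.9164276123047), (20.958904266357422, 49.21564483642578), 84.60155487060547) [610.85443349 172.17272493]
t 19.0 pos [616.5 -27.3 247.8] yaw 90.48 shift [-290.1  -73.9   27.8] turn 25.48 j6 -0.16
```

```bash
python3 -m crank '[[-290,-70,30,25.5,50],[-290,-70,30,25.5,50],[-290,-70,30,25.5,50],[-290,-70,30,25.5,50],[-290,-70,30,25.5,50],[-290,-70,30,25.5,50],[-290,-70,30,25.5,50],[-290,-70,30,25.5,50],[-290,-70,30,25.5,50],[-290,-70,30,25.5,50]]';python3 - <<'E'
from wr import *
c=shot('wrist','w7.png');to(558.5,-326,85,np.radians(64.5))
print(proj(c,(558.5,-326,85),True))
E
```

```text
t: 19.85
eef_pos: [548.5, -317.5, 216.2]
tcp_rot: [-3.139, -0.001, 1.133]
ft_force: [0.1, 1.1, -0.1]
opening: 0.524
grip_force: 0.0
t 19.9 pos [ 548.9 -316.7  216.7] yaw 64.99 shift [ -4.4  12.8 131.7] turn 0.49 j6 -0.19
(np.float64(336.5576366483481), np.float64(198.23892701994026))
```

View pics/w7.png

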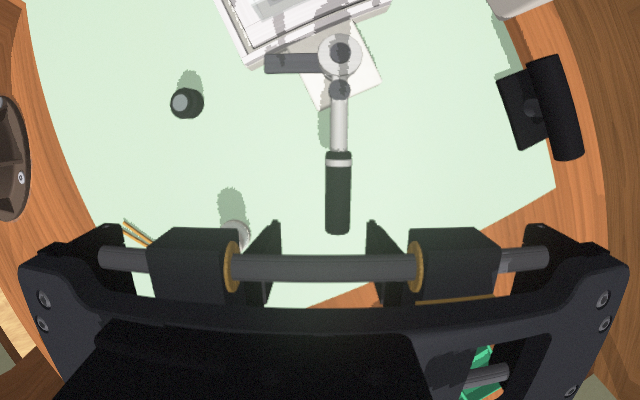

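Run:
```python
from wr import *
c=env.read_camera('wrist')
a=onz(c,338.5,153,85,True);b=onz(c,337.5,233,85,True);print(a,b,np.linalg.norm(a-b))
for z in(95,105):print(onz(c,340,53,z,True))
d=(a-b)/np.linalg.norm(a-b);print('nut from handle',a+d*87,b+d*165,np.degrees(np.arctan2(d[1],d[0])))
to(*((a+b)/2),85,np.radians(65.2))
```

```text
[ 578.31415369 -287.30425773] [ 545.48408012 -357.55376052] 77.54228764422417
[ 617.18506136 -205.49253361]
[ 615.72606528 -207.40254433]
nut from handle [ 615.14846033 -208.48653222] [ 615.34224789 -208.07186732] 64.95165500868501
t 19.9 pos [ 549.2 -316.4  217.1] yaw 65.05 shift [ -0.2  14.2 132.1] turn -0.15 j6 -0.19
```

The wrench handle stands upright in the image at column 338, rows 153–233, with the nut at (340,53). That puts the nut axis at (615.3,-208.3) and the handle at -115°. I'll straddle the handle and swing it.

```bash
python3 -m crank '[[0,14.2,20,0,50],[0,14.2,50,0,50],[0,14.2,85,0,50],[0,14.2,115,0,50],[0,14.2,130,0,40],[0,14.2,134,0,34],[0,14.2,134,0,34],[0,14.2,134,0,34]]'
python3 - <<'E'
from wr import *
to(561.9,-322.4,83,np.radians(65))
E
```

```text
t: 20.62
eef_pos: [562.6, -323.3, 84.8]
tcp_rot: [3.14, 0.0, 1.135]
ft_force: [-0.3, -0.5, 0.6]
opening: 0.367
grip_force: 0.0
t 20.6 pos [ 562.6 -323.3   84.8] yaw 65.05 shift [ 0.5 -1.   1.8] turn 0.05 j6 -0.19
```

```bash
python3 -m crank '[[0.3,-8.8,0,4,34],[1.2,-17.5,0,8,34],[2.8,-26.2,0,12,34],[4.9,-34.7,0,16,34],[7.6,-43.1,0,20,34],[10.9,-51.2,0,24,34],[14.7,-59.2,0,28,34],[14.7,-59.2,0,28,34]]'
python3 - <<'E'
from wr import *
def st():
    s=env.state();p=s['eef_pos'][:2]-np.array([615.3,-208.3]);a=np.degrees(np.arctan2(p[1],p[0]))
    y=s['tcp_rot'][2];ty=np.array([np.sin(y),-np.cos(y)])
    print('r',np.hypot(*p).round(1),'ang',a.round(2),'yaw',np.degrees(y).round(2),'Fty',(s['ft_force'][:2]@ty).round(1))
st()
E
```

```text
t: 21.28
eef_pos: [514.6, -285.1, 85.6]
tcp_rot: [3.139, -0.001, 0.643]
ft_force: [1.2, -1.0, 0.6]
opening: 0.356
grip_force: 0.0
r 126.6 ang -142.66 yaw 36.84 Fty 1.5
```

```bash
cat >> wr.py <<'E'
def st():
    s=env.state();p=s['eef_pos'][:2]-np.array([615.3,-208.3]);a=np.degrees(np.arctan2(p[1],p[0]))
    y=s['tcp_rot'][2];ty=np.array([np.sin(y),-np.cos(y)])
    print('r',np.hypot(*p).round(1),'ang',a.round(2),'yaw',np.degrees(y).round(2),'Fty',(s['ft_force'][:2]@ty).round(1),'M',s['moment'].round(2))
E
python3 -m crank '[[0.3,-8.8,0,4,34],[1.2,-17.5,0,8,34],[2.8,-26.2,0,12,34],[4.9,-34.7,0,16,34],[7.6,-43.1,0,20,34],[10.9,-51.2,0,24,34]]'
python3 - <<'E'
from wr import *
st()
c=shot('wrist','w8.png')
E
```

```text
t: 21.78
eef_pos: [493.1, -238.8, 85.2]
tcp_rot: [3.139, -0.002, 0.226]
ft_force: [-1.5, -5.3, 1.9]
opening: 0.36
grip_force: 2.3
r 126.0 ang -165.97 yaw 12.95 Fty 4.8 M [-0.91  0.28 -0.01]
```

View pics/w8.png

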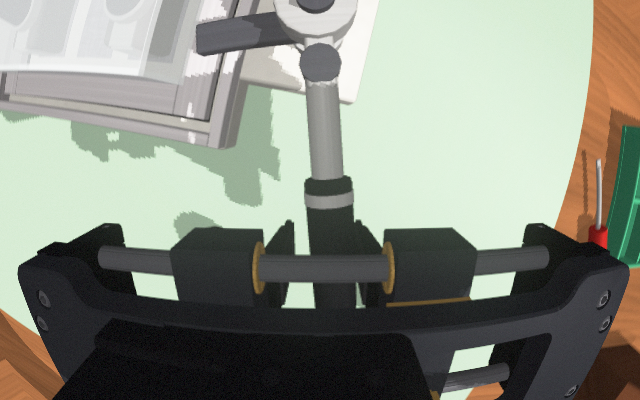

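The wrench is following between the fingers, with the claw at (240,35) nearing the hood flange. I'll go on in small steps, watching the force.

```bash
python3 -m crank '[[0.3,-6.6,0,3,34],[1,-13.2,0,6,34],[2,-19.7,0,9,34],[2.8,-24,0,11,34],[2.8,-24,0,11,34]]'; python3 -c "
from wr import *
st()"
python3 -m crank '[[0,-2.2,0,1,34],[0.2,-4.4,0,2,34]]'; python3 -c "
from wr import *
st()"
python3 -m crank '[[0,-2.2,0,1,34]]'; python3 -c "
from wr import *
st()"
```

```text
t: 22.25
eef_pos: [490.3, -214.1, 84.7]
tcp_rot: [3.141, -0.001, 0.037]
ft_force: [0.4, -0.4, 0.5]
opening: 0.353
grip_force: 0.1
r 125.2 ang -177.33 yaw 2.12 Fty 0.4 M [-0.05  0.   -0.01]
t: 22.42
eef_pos: [490.4, -210.3, 84.3]
tcp_rot: [3.14, -0.002, 0.001]
ft_force: [-0.4, -3.6, 3.0]
opening: 0.358
grip_force: 2.0
r 125.0 ang -179.08 yaw 0.03 Fty 3.6 M [-0.66  0.07 -0.01]
t: 22.5
eef_pos: [490.3, -207.9, 84.1]
tcp_rot: [3.141, -0.002, -0.018]
ft_force: [0.6, -3.5, 2.9]
opening: 0.357
grip_force: 1.9
r 125.0 ang 179.82 yaw -1.04 Fty 3.5 M [-0.68 -0.07  0.04]
```

```bash
for i in 1 2 3; do python3 -m crank '[[0,-1.5,0,0,34],[0,-1.5,0,0,34]]'; done
```

```text
t: 22.67
eef_pos: [490.0, -205.9, 83.8]
tcp_rot: [3.141, -0.001, -0.017]
ft_force: [0.6, -2.9, 2.1]
opening: 0.359
grip_force: 1.4
t: 22.83
eef_pos: [489.8, -204.4, 83.6]
tcp_rot: [3.141, -0.0, -0.017]
ft_force: [1.5, -2.9, 2.4]
opening: 0.36
grip_force: 1.4
t: 23.0
eef_pos: [489.7, -202.8, 83.6]
tcp_rot: [-3.142, 0.0, -0.018]
ft_force: [-0.2, -3.4, 1.6]
opening: 0.361
grip_force: 1.4
```

```bash
for i in 1 2 3; do python3 -m crank '[[0,-1.5,0,0,34],[0,-1.5,0,0,34]]' | grep -E 'eef|ft_'; done
```

```text
eef_pos: [489.7, -201.8, 83.7]
ft_force: [-1.9, -8.8, 1.2]
eef_pos: [489.6, -200.4, 83.6]
ft_force: [-2.6, -9.5, 1.9]
eef_pos: [489.4, -199.0, 83.6]
ft_force: [-4.1, -9.7, 2.7]
```

Tight at y≈-202 and breaking away at about 9.5 N. The click needs 8 mm of travel and must stay under 28, so I'll go to about 11 mm.

```bash
for i in 1 2 3; do python3 -m crank '[[0,-1.5,0,0,34],[0,-2.5,0,0,34],[0,-2.5,0,0,34]]' | grep -E 'eef|ft_'; done
```

```text
eef_pos: [489.3, -196.5, 83.6]
ft_force: [-5.6, -11.2, 3.8]
eef_pos: [489.2, -194.0, 83.6]
ft_force: [-6.1, -11.3, 4.4]
eef_pos: [489.1, -191.5, 83.6]
ft_force: [-7.0, -10.8, 3.3]
```

```bash
python3 -m crank '[[0,-1.5,0,0,34],[0,-1.5,0,0,34]]' | grep -E 'eef|ft_'; python3 -m crank '[[0,3,0,0,36],[0,6,0,0,38],[0,9,0,0,44],[0,12,0,0,48],[0,15,0,0,50],[0,17,0,0,50],[0,17,0,0,50]]'; python3 -m crank '[[0,0,-30,0,50],[0,0,-70,0,50],[0,0,-110,0,50],[0,0,-130,0,50],[0,0,-130,0,50]]'
python3 - <<'E'
from wr import *
to();c=shot('wrist','w9.png')
E
```

```text
eef_pos: [489.1, -189.9, 83.5]
ft_force: [-7.0, -11.0, 2.8]
t: 25.0
eef_pos: [489.5, -206.4, 83.4]
tcp_rot: [-3.141, 0.001, -0.018]
ft_force: [-1.3, -0.2, -0.0]
opening: 0.522
grip_force: 0.0
t: 25.42
eef_pos: [491.0, -206.8, 218.0]
tcp_rot: [3.138, -0.006, -0.017]
ft_force: [-1.1, 0.2, -1.0]
opening: 0.526
grip_force: 0.0
t 25.4 pos [ 491.  -206.8  218. ] yaw -1.0 shift [0. 0. 0.] turn 0 j6 1.07
```

View pics/w9.png

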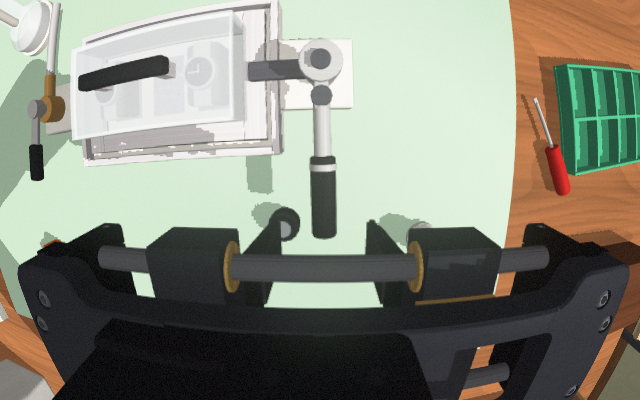

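The wrench handle is straight again and points to the robot at (323,200), and the claw at (275,70) lies over the flange. On to the valve.

```bash
python3 -m crank '[[50,-100,0,-7,50],[50,-140,0,-14,50],[50,-180,0,-21,50],[50,-220,0,-28,50],[50,-260,0,-35,50],[50,-300,0,-42,50],[50,-340,0,-49,50],[50,-380,0,-56,50],[50,-386,0,-63,50],[50,-386,0,-70,50]]'; python3 -m crank '[[0,0,0,-7,50],[0,0,0,-14,50],[0,0,0,-21,50],[0,0,0,-28,50],[0,0,0,-35,50],[0,0,0,-42,50],[0,0,0,-49,50],[0,0,0,-56,50],[0,0,0,-63,50],[0,0,0,-70,50]]'
python3 - <<'E'
from wr import *
to(541,180,218,np.radians(174.6))
E
```

```text
t: 26.3
eef_pos: [545.5, 182.8, 211.8]
tcp_rot: [-3.139, 0.001, 1.212]
ft_force: [-0.0, -0.7, -0.6]
opening: 0.524
grip_force: 0.0
t: 27.13
eef_pos: [545.8, 178.6, 211.8]
tcp_rot: [-3.139, -0.002, 2.432]
ft_force: [0.2, -0.8, 0.4]
opening: 0.529
grip_force: 0.0
t 27.1 pos [545.8 178.6 211.8] yaw 139.33 shift [ 4.6 -2.1 -6.2] turn -35.27 j6 -0.66
```

```bash
python3 -m crank '[[0,0,0,-7,50],[0,0,0,-14,50],[0,0,0,-21,50],[0,0,0,-28,50],[0,0,0,-35,50],[0,0,0,-35,50]]'
python3 - <<'E'
from wr import *
c=shot('wrist','w10.png');to(541,180,77,np.radians(174.6))
print([np.round(proj(c,(613-r*np.cos(np.radians(5.4)),173+r*np.sin(np.radians(5.4)),80),True)) for r in(47,97)])
E
```

```text
t: 27.63
eef_pos: [545.9, 178.6, 211.9]
tcp_rot: [-3.141, -0.003, 3.042]
ft_force: [-0.6, 0.5, 0.7]
opening: 0.522
grip_force: 0.0
t 27.7 pos [546.  178.6 212.1] yaw 173.87 shift [  4.8   0.9 135.1] turn -0.73 j6 -1.26
[array([324., 216.]), array([324., 164.])]
```

View pics/w10.png

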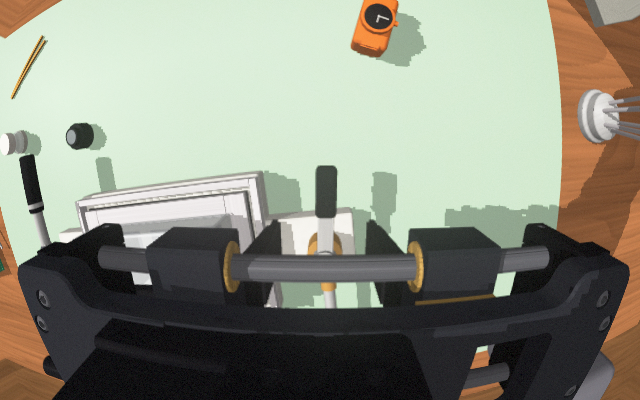

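The lever's black end spans (326,165) to (326,217), within 2 px of the prediction. I'll straddle it and swing.

```bash
python3 -m crank '[[4.8,2,30,-0.5,50],[4.8,2,65,-0.5,50],[4.8,2,100,-0.5,50],[4.8,2,125,-0.5,50],[4.8,2,134,-0.5,40],[4.8,2,135,-0.5,32],[4.8,2,135,-0.5,32],[4.8,2,135,-0.5,32]]'; python3 -m crank '[[-0.3,6.3,0,5,32],[-1.1,12.5,0,10,32],[-2.5,18.6,0,15,32],[-4.3,24.6,0,20,32],[-6.7,30.4,0,25,32],[-9.6,36,0,30,32],[-13,41.3,0,35,32],[-16.8,46.3,0,40,32]]';python3 - <<'E'
from wr import *
s=env.state();p=s['eef_pos'][:2]-np.array([613,173]);print(np.hypot(*p),np.degrees(np.arctan2(p[1],p[0])),np.degrees(s['tcp_rot'][2]))
E
```

```text
t: 28.35
eef_pos: [542.6, 181.2, 79.9]
tcp_rot: [3.141, 0.002, 3.044]
ft_force: [-0.1, -0.3, -0.6]
opening: 0.352
grip_force: 0.0
t: 29.02
eef_pos: [563.7, 225.3, 80.4]
tcp_rot: [3.141, 0.002, 2.342]
ft_force: [-0.8, -5.3, 0.6]
opening: 0.339
grip_force: 2.2
71.91101585369968 133.29490069886722 134.20862012439457
```

```bash
python3 -m crank '[[-0.3,6.3,0,5,32],[-1.1,12.5,0,10,32],[-2.5,18.6,0,15,32],[-4.3,24.6,0,20,32],[-6.7,30.4,0,25,32],[-9.6,36,0,30,32],[-13,41.3,0,35,32],[-16.8,46.3,0,40,32],[-16.8,46.3,0,40,32]]';for i in 1 2 3; do python3 -m crank '[[0,1.3,0,1,32],[0,2.5,0,2,32],[0,2.5,0,2,32]]' | grep -E 'eef|ft_|rot'; done
```

```text
t: 29.77
eef_pos: [608.9, 246.1, 80.3]
tcp_rot: [3.14, -0.0, 1.644]
ft_force: [-0.8, 0.2, 0.4]
opening: 0.339
grip_force: 0.0
eef_pos: [610.3, 246.2, 79.3]
tcp_rot: [3.141, -0.0, 1.614]
ft_force: [-3.4, -0.1, 2.6]
eef_pos: [613.1, 246.4, 78.7]
tcp_rot: [3.141, -0.0, 1.578]
ft_force: [-3.6, -0.3, 2.6]
eef_pos: [615.7, 246.4, 78.6]
tcp_rot: [3.141, -0.0, 1.543]
ft_force: [-2.4, -1.2, 2.6]
```

```bash
for i in 1 2 3 4; do python3 -m crank '[[0,1,0,0,32],[0,2,0,0,32],[0,2,0,0,32]]' | grep -E 'eef|ft_'; done
```

```text
eef_pos: [617.6, 246.5, 78.5]
ft_force: [-3.6, 1.4, 1.2]
eef_pos: [619.5, 246.5, 78.4]
ft_force: [-3.1, 2.4, 1.6]
eef_pos: [620.8, 246.5, 78.3]
ft_force: [-6.8, 3.8, 2.7]
eef_pos: [621.0, 246.5, 78.1]
ft_force: [-16.4, 3.1, 7.0]
```

End stop reached, since the force jumps while the position holds. Back off, rise and verify.

```bash
python3 -m crank '[[0,-4,0,0,36],[0,-8,0,0,44],[0,-8,0,0,50],[0,-8,0,0,50],[0,-8,-40,0,50],[0,-8,-80,0,50],[0,-8,-120,0,50],[0,-8,-150,0,50]]'; python3 -m crank '[[120,60,-20,0,50],[120,60,-20,0,50],[120,60,-20,0,50],[120,60,-20,0,50],[120,60,-20,0,50],[120,60,-20,0,50]]'
python3 - <<'E'
from wr import *
c=shot('top','top9.png');c2=shot('scene','scene9.png')
cv2.imwrite('pics/fin.png',np.vstack([cv2.resize(c['img'][90:220,200:490],(800,358)),cv2.resize(c2['img'][170:340,180:520],(480,240))[:, :].copy() if 0 else cv2.copyMakeBorder(cv2.resize(c2['img'][170:340,180:520],(480,240)),0,0,0,320,0)]))
E
```

```text
t: 32.18
eef_pos: [616.3, 246.3, 232.1]
tcp_rot: [3.138, -0.001, 1.544]
ft_force: [0.8, 0.8, 0.4]
opening: 0.528
grip_force: 0.0
t: 32.68
eef_pos: [678.6, 364.7, 247.8]
tcp_rot: [-3.141, 0.001, 1.545]
ft_force: [-0.4, -0.1, 0.8]
opening: 0.525
grip_force: 0.0
```

View pics/fin.png

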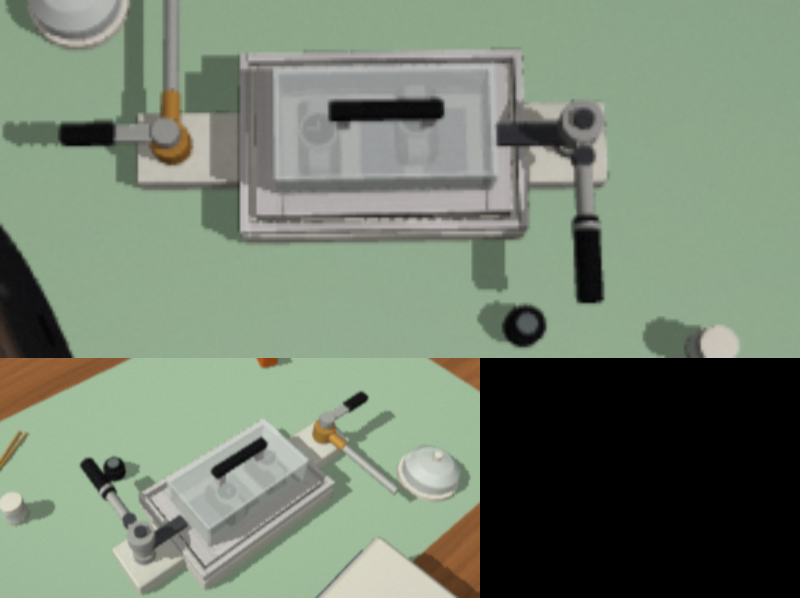

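The hood is home under the claw, the wrench handle is straight at (588,260), and the valve lever lies along +y at (85,132). The watches stand upright inside, and the loupe and jar are where they were.

```bash
python3 -c "
from cell import env
print(env.job_done())"
```

```text
the job is handed in; nothing more can be done
None
```

I handed the job in at about 33 s: both watches on the bench stand dial up under the fully pressed hood, the wrench was swung until its handle gave way about 12 mm past tight and then sprang back, and the valve is open at its end stop (the hand-in returned no verdict).

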